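# Make the toy gearbox ready and hold its drive gear in

### The job

On the wooden gear toy, first turn the turnbutton across the rim of the closed window frame so that the frame is fastened. Then pick up the larger loose gear, the one with the bar handle, turn it until its cross-shaped bore fits the cross-shaped shaft, slide it on and push it fully home against the sprung washer. Finish while still holding the gear by its handle and keeping it pressed home; leave the frame shut and the other toys where they are.

Things in the scene. Friction and masses are not known exactly. Their poses are not given: they have to be found in the camera images.
- gearbox: fixed wooden toy box, 180 (x) by 270 (y) mm, deck 60 mm above the shelf; origin under its centre. On deck: cross shaft at x 0, y -85 mm; turnbutton pivot at x 0, y +10; window frame y +20 to +125, x -65 to +65, its top 68 mm above the shelf; around the shaft a fixed wooden ring, 55 mm inside, 68 outside, top 66 mm above the shelf
- turnbutton_grip (a point): point on the turnbutton's pivot, in its upright finger bar, 92 mm above the shelf, where it is gripped. Beech plate 60 x 15 mm, 70 to 79 mm above the shelf; on it the finger bar, 42 mm long, 11 mm thick, up to 101 mm above the shelf, all centred on the pivot; long direction = this point's x axis, z up
- turnbutton (a joint): angle of the turnbutton, rad: 0 = along the edge of the frame (frame free), grows anticlockwise seen from above, stops at 1.57 = straight across the frame's rim (fastened). It stays where it is left (friction about 0.04 N m)
- hatch (a joint): opening angle of the wooden window frame, rad: 0 = shut (it starts shut and lies by its own weight), grows as it opens; hinged on its edge away from the turnbutton
- shaft_tip (a point): top of the aluminium cross shaft, on its axis, 88 mm above the shelf. The cross has four equal arms, 30 mm tip to tip and 8 mm thick, along this point's x and y axes; z is up. The top 4 mm taper to ridges as a lead-in. The shaft's axis is vertical; it turns only stiffly (about 0.12 N m)
- washer (a joint): how far the sprung aluminium washer around the shaft (37 mm inside, 52 mm outside) is pressed down, m: 0 = up, its top 74 mm above the shelf; 0.008 = fully down, flush with the fixed wooden ring. Needs about 2.5 N to start and 7 N fully down; springs back when released
- gear_grip (a point): point to grip on the larger loose dark-wood gear: on its axis, in its bar handle, 50 mm above its underside. The bar is 36 mm long along this point's x axis, 14 mm thick along y, from 28 to 63 mm above the underside. Home = underside on the fixed wooden ring, that is this point 116 mm above the shelf and 28 mm above shaft_tip
- excavator: bystander: orange plastic toy excavator, 110 mm long tracks, 130 mm high; origin under its middle
- ball_in_cup: bystander: ball-in-cup toy of turned bamboo, lying, about 200 mm long, ball 60 mm; origin on the shelf under its middle
- daruma: bystander: red ceramic daruma bank, 76 mm wide, 82 mm high; origin under its middle
- prism: bystander: upright three-sided glass prism, 45 mm high, about 35 mm wide; origin under its middle
- toy_pan: bystander: aluminium toy pan, 110 mm wide, 32 mm high, with a 110 mm black handle along its -x; origin under the bowl's middle
- small_gear: bystander: smaller spare dark-wood gear, 56 mm over its teeth, 12 mm thick with a thin 18 mm round knob 32 mm high, not the one wanted; origin under its middle
- gear: the same larger gear as a whole, about 90 g, flat on the shelf at first; origin at the centre of its underside. Toothed rim 78 mm over the teeth, 14 mm thick; hub 46 mm wide up to 28 mm, bar handle above. Cross-shaped bore open below, 24 mm deep: four equal slots along its x and y axes, 35 mm tip to tip, 10.6 mm wide, so any of four headings fits
Things that resemble listed ones, but are neither listed nor needed, are in the scene too. What is shaped like the gear but pink is not meant.

How it is judged:
By the outcome, as a careful person would: the job done as asked, in the order asked, and still so for the second after the job is handed in, while the arm keeps its last pose, push and grip.
It also fails if it takes over 54 s, if anything falls off the work surface, if the arm or the gripper's body presses on something with over 40 N, if the wrist force passes 120 N, or if a joint passes its speed limit or range.

### The arm

A 7-joint arm with a two-finger parallel gripper is mounted at the origin on the work surface. World frame = base frame: x ahead of the robot, y to its left, z up, the work surface at z = 0. Lengths are in mm, angles in rad, forces in N, time in s.
With the tool pointing down it reaches from about 400 to 875 mm from the base axis. Payload 19.3 kg.
Tool frame: the origin (TCP) lies at the very end of the fingers, on their centre line; the grasp point (between the pads) lies 19 mm behind it (grip_point_offset is the z of the grasp point in the tool frame, in mm); z points along the fingers, y is the line along which they close (so a half turn about z gives the same grasp; the last joint's range is limited). The gripper opens to 85 mm and grips with 20 to 120 N. Pads are 22 mm wide; open, the fingers measure 114 mm over their backs; the gripper's body (76 mm by 85 mm) begins 54 mm behind the grasp point. The pads swing forward as they close: fully open they stand 13 mm farther back than shut.
Start: joints at [1.219, 0.521, -0.036, 1.599, 0.021, 1.021, -0.113], TCP at [173.775, -600.347, 231.291] pointing down, gripper open.
Joint ranges: [-2.91, 2.91], [-0.3, 2.13], [-1.5, 1.42], [0.17, 2.43], [-1.26, 4.41], [0.16, 1.93], [-2.52, 2.52]. Speed limits (rad/s): [1.89, 1.89, 2.39, 2.39, 3.01, 3.01, 3.01].

### API

Orientations are given as a 3x3 rotation matrix whose columns are the frame's x, y, z axes.
In Python, from workcell import movep, movel, goto_joints, open_gripper, clamp, wait, inverse_kinematics, read_state, camera, PlanningError, finish_job, grip_point_offset gives the robot as it stands. Calls block until the motion is done:
- movep(position, orientation): joint-space move of the TCP to a pose.
- movel(position, frame=None, max_speed=150, guard=None): straight line of the TCP; frame=None keeps the orientation; max_speed is the mean speed in mm/s. With guard (N) it stops when the force on the tool has changed by that much, and returns True; else False.
- goto_joints(angles): joint-space move.
- open_gripper() and clamp(): open the fingers fully, or close them until they stop; the grip force is fixed at half the most.
- wait(seconds).
- inverse_kinematics(position, orientation): joint angles nearest the present ones, or None.
- read_state(): the state.
- camera(name): name is "scene" or "top" or "wrist"; returns a dict with "image" (420x560x3 uint8, blue, green, red), "range_z" (420x560 float32, mm along the optical axis (not along the pixel's ray), 0 where there is no reading), "fx", "fy", "cx", "cy" (pixels), "dist_coeffs" ([k1, k2, p1, p2, k3] as OpenCV has them; the pictures are not rectified), "cam_to_world" (4x4, takes a point from camera to world coordinates). Camera axes: x right, y up, looking along -z (the intrinsics and any distortion apply to the point x, -y, -z); pixel columns grow to the right and rows downward; lengths in mm; the calibration is good to about 2 mm. A picture is of the moment at which its call begins.
A pose or a line that the arm cannot do raises PlanningError and nothing moves.
- finish_job(): hands the job in; it is judged then, once.
The state is a dict: "time": time; "qpos": joint angles; "qvel": joint speeds; "joint_efforts": joint torques, N m; "eef_pos": TCP position; "tool_rot": TCP orientation; "ft_force": force on the tool from outside, world axes, zero at the start; "torque": the same for the moment, N m; "finger_gap": finger opening in mm; "gripper_force": force on a finger pad.
Only numpy, scipy, OpenCV 4.12 (cv2) and the standard library are available. Lean on these libraries where they do the work, as an engineer would, in place of code of your own. Each camera call takes 0.05 s, during which the arm holds its last target. There are 200 camera calls.

## Working session

There is one attempt and no reset: what is moved stays moved. The work goes in short steps, each a Python script; the robot and the scene stay as the last script left them, time stands still between calls to the robot, and variables do not carry over. Pictures are saved under pics/ and viewed, at most 10 in all, crops included, and the job is handed in when it is done.

```bash
mkdir -p pics; ls; python3 - <<'E'
from workcell import *
import cv2,pickle
for n in("scene","top"):
    c=camera(n); cv2.imwrite(f"pics/{n}0.png",c["image"]); pickle.dump(c,open(f"pics/{n}0.pkl","wb"))
    print(n,c["cam_to_world"].round(3).tolist(),c["fx"],c["dist_coeffs"],(c["range_z"]>0).mean())
print(grip_point_offset,read_state())
E
```

```text
pics
scene [[-0.771, -0.53, 0.353, 944.476], [0.636, -0.642, 0.428, 492.299], [0.0, 0.554, 0.832, 997.808], [0.0, 0.0, 0.0, 1.0]] 463.98118569116474 [-0.06007484  0.          0.          0.          0.        ] 0.9962117346938776
top [[-0.003, 0.991, -0.134, 392.327], [-1.0, -0.003, 0.0, 40.505], [-0.0, 0.134, 0.991, 1382.968], [0.0, 0.0, 0.0, 1.0]] 508.08442321773384 [-0.09925112  0.          0.          0.          0.        ] 0.996109693877551
-18.700000000000003 {'time': 0.1, 'qpos': array([ 1.21879751,  0.52196095, -0.03633087,  1.59992435,  0.02120546,
        1.02107604, -0.11277147]), 'qvel': array([-0.0002494 , -0.0017377 , -0.00118618, -0.00217759,  0.00140858,
        0.00176425,  0.00034564]), 'joint_efforts': array([ 5.75375874e-03, -9.28489351e+01,  1.98521152e+00, -3.70532691e+01,
        1.82839937e-02,  5.34895429e-03,  1.67918671e-05]), 'eef_pos': array([ 173.69364067, -600.08541898,  230.78871037]), 'tool_rot': array([[ 9.60550391e-01,  2.78105789e-01, -3.40050757e-04],
       [ 2.78105989e-01, -9.60549950e-01,  9.22909139e-04],
       [-6.99693632e-05, -9.81070887e-04, -9.99999516e-01]]), 'ft_force': array([-0.14598989, -0.29666301,  0.08770983]), 'torque': array([-0.04197747,  0.0223494 ,  0.0304224 ]), 'gripper_force': 0.0, 'finger_gap': 85.25583148943525}
```

View pics/top0.png

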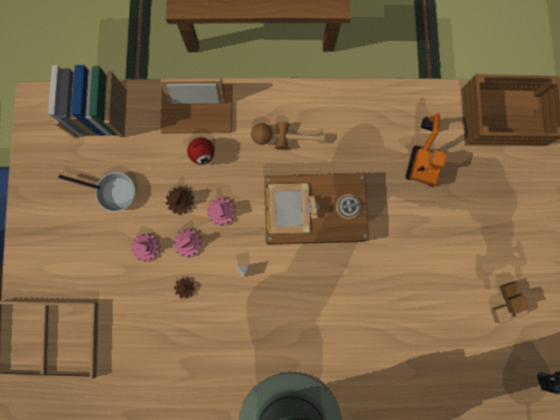

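View pics/scene0.png

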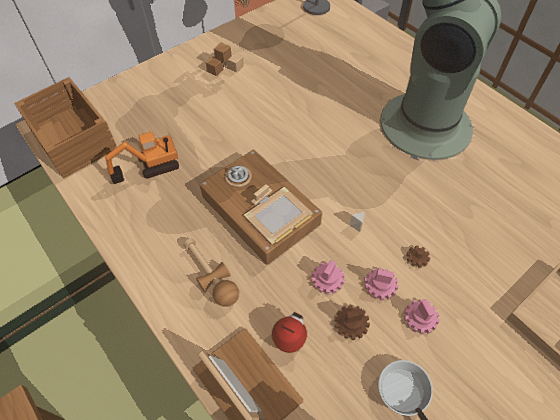

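The top view shows the dark large gear at (180,200), cross shaft (348,206), turnbutton (314,207), window at (290,208), small gear at (185,287). The scene view shows the gear at (352,322), the shaft at (238,175) and the turnbutton at (263,193).

```bash
cat > h.py <<'E'
from workcell import *
import numpy as np, cv2, pickle
def ray(c,u,v):
    K=np.array([[c["fx"],0,c["cx"]],[0,c["fy"],c["cy"]],[0,0,1.]])
    x,y=cv2.undistortPoints(np.array([[[u,v]]],float),K,np.array(c["dist_coeffs"],float))[0,0]
    T=c["cam_to_world"]; return T[:3,3],T[:3,:3]@np.array([x,-y,-1.])
def at_z(c,u,v,z):
    o,d=ray(c,u,v); return o+d*(z-o[2])/d[2]
def by_range(c,u,v):
    o,d=ray(c,u,v); r=c["range_z"][int(round(v)),int(round(u))]; return o+d*r
def tri(c1,p1,c2,p2):
    (o,d),(q,e)=ray(c1,*p1),ray(c2,*p2)
    s=np.linalg.lstsq(np.c_[d,-e],q-o,rcond=None)[0]
    a,b=o+d*s[0],q+e*s[1]; return (a+b)/2,np.linalg.norm(a-b)
def proj(c,p):
    T=c["cam_to_world"]; q=T[:3,:3].T@(np.array(p,float)-T[:3,3]); q=q*[1,-1,-1]
    K=np.array([[c["fx"],0,c["cx"]],[0,c["fy"],c["cy"]],[0,0,1.]])
    return cv2.projectPoints(q.reshape(1,1,3),np.zeros(3),np.zeros(3),K,np.array(c["dist_coeffs"],float))[0].ravel()
def down(a): # tool down, closing line (y) at angle a+90; tool x along heading a
    c,s=np.cos(a),np.sin(a); return np.array([[c,s,0],[s,-c,0],[0,0,-1.]])
def snap(n,f):
    c=camera(n); pickle.dump(c,open(f"pics/{f}.pkl","wb")); return c
def load(f): return pickle.load(open(f"pics/{f}.pkl","rb"))
E
python3 - <<'E'
from h import *
t,s=load("top0"),load("scene0")
for n,a,b in(("gear",(180,200),(352,322)),("shaft",(348,206),(238,175)),("button",(314,207),(263,193))):
    print(n,tri(t,a,s,b),by_range(t,*a),by_range(s,*b))
for p in((265,177),(365,175),(367,241),(265,243)): print(at_z(t,*p,60).round(1))
q=read_state()["qpos"]
c=camera("wrist"); T=c["cam_to_world"]; R=read_state()["tool_rot"]; 
print("wrist cam in tool",(R.T@(T[:3,3]-read_state()["eef_pos"])).round(1),(R.T@T[:3,:3]).round(2).tolist(),c["fx"])
E
```

```text
gear (array([598.72426983, 300.65197485,   5.7088668 ]), np.float64(4.679239763041946)) [595.54410902 293.08529865  35.99035579] [605.01792667 306.72558123  27.85479942]
shaft (array([ 572.66052869, -152.58101112,   68.08993799]), np.float64(2.4124521233736043)) [ 570.98403075 -150.71739122   86.59670035] [ 574.89838839 -146.42870216   75.53491845]
button (array([566.37534584, -60.21817395,  83.38381075]), np.float64(7.692471408869279)) [566.02103343 -61.24675322 105.76041822] [567.16774166 -52.5388605   90.98708848]
[652.8  63.9  60. ]
[ 657.8 -202.    60. ]
[ 482.2 -202.6   60. ]
[478.  64.  60.]
wrist cam in tool [  70.     0.5 -143.3] [[-0.0, 0.96, 0.27], [1.0, 0.0, 0.0], [0.0, 0.27, -0.96]] 351.1821036467768
```

```bash
python3 - <<'E'
from h import *
for nm,p in(("btn",(567.5,-59,82)),("view",(567.5,-85,280)),("gear",(598,297,280)),("shaft",(569,-154,130))):
    for k in range(-4,4):
        a=k*np.pi/4; q=inverse_kinematics(p,down(a)); print(nm,k*45,None if q is None else np.round(q,2))
E
```

```text
btn -180 [ 0.53  0.75 -0.77  1.83  0.69  0.84  0.98]
btn -135 [ 0.78  1.03 -1.28  1.82  1.08  1.2   1.5 ]
btn -90 [-0.46  0.77  0.69  1.89 -0.71  0.75 -2.51]
btn -45 [-0.03  0.64  0.05  1.86 -0.05  0.64 -2.32]
btn 0 [ 0.09  0.64 -0.13  1.86  0.13  0.66 -1.69]
btn 45 [ 0.23  0.65 -0.32  1.85  0.3   0.69 -1.05]
btn 90 [ 0.37  0.69 -0.53  1.84  0.49  0.75 -0.42]
btn 135 [ 0.48  0.73 -0.7   1.83  0.63  0.81  0.24]
view -180 [ 0.62  0.5  -0.83  1.65  0.39  1.17  1.27]
view -135 [ 0.85  0.68 -1.27  1.64  0.67  1.33  1.82]
view -90 [-0.69  0.71  1.23  1.72 -0.71  1.24 -2.42]
view -45 [ 0.13  0.39 -0.12  1.68  0.05  1.08 -2.36]
view 0 [ 0.26  0.4  -0.29  1.67  0.13  1.09 -1.64]
view 45 [ 0.4   0.43 -0.49  1.66  0.22  1.11 -0.94]
view 90 [ 0.49  0.45 -0.62  1.66  0.28  1.13 -0.21]
view 135 [ 0.58  0.48 -0.75  1.65  0.35  1.15  0.52]
gear -180 [ 0.11  0.84 -1.26  1.38  0.79  1.47  0.46]
gear -135 [ 0.11  0.85 -1.28  1.38  0.8   1.48  1.24]
gear -90 [ 0.11  0.85 -1.28  1.38  0.8   1.48  2.02]
gear -45 [-1.04  0.7   0.87  1.45 -0.55  1.24 -2.47]
gear 0 [-0.06  0.66 -0.83  1.39  0.49  1.3  -2.49]
gear 45 [-0.    0.71 -0.96  1.39  0.58  1.34 -1.76]
gear 90 [ 0.07  0.78 -1.14  1.38  0.7   1.41 -1.06]
gear 135 [ 0.09  0.81 -1.21  1.38  0.76  1.45 -0.3 ]
shaft -180 [ 0.67  0.69 -0.74  1.76  0.57  0.92  1.25]
shaft -135 [ 0.93  0.95 -1.28  1.74  0.98  1.23  1.74]
shaft -90 [-0.25  0.69  0.62  1.81 -0.53  0.82 -2.51]
shaft -45 [ 0.11  0.59  0.08  1.79 -0.06  0.76 -2.14]
shaft 0 [ 0.27  0.59 -0.15  1.78  0.12  0.78 -1.51]
shaft 45 [ 0.4   0.61 -0.34  1.77  0.27  0.81 -0.86]
shaft 90 [ 0.52  0.63 -0.51  1.77  0.4   0.85 -0.18]
shaft 135 [ 0.62  0.67 -0.68  1.76  0.52  0.9   0.51]
```

```bash
python3 - <<'E'
from h import *
movep((585,-150,260),down(0)); wait(.2); a=snap("wrist","w1")
movep((585,-70,260),down(0)); wait(.2); b=snap("wrist","w2")
im=np.hstack([a["image"][:,80:480],b["image"][:,80:480]]); cv2.imwrite("pics/w12.png",im)
for c in(a,b): print(proj(c,(569,-154,88)),proj(c,(567.5,-59,101)))
print(read_state()["time"])
E
```

```text
[285.36616332 197.66181198] [180.33692069 203.1797631 ]
[370.20712681 197.64557728] [268.16878259 203.23473836]
3.25
```

View pics/w12.png

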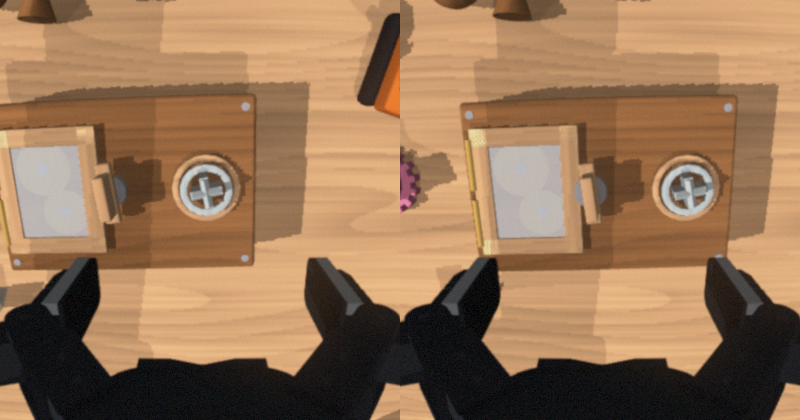

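Left view: the shaft cross is at about full-frame (286,190) and the button's bar at about (181,193). Right view: shaft about (366,189), bar about (269,192). I'll enlarge to get the heading and the centres.

```bash
python3 - <<'E'
from h import *
a,b=load("w1"),load("w2")
z=lambda c,x,y:cv2.resize(c["image"][y:y+72,x:x+96],None,fx=4.1666,fy=4.1666,interpolation=cv2.INTER_CUBIC)
cv2.imwrite("pics/z12.png",np.vstack([np.hstack([z(a,240,154),z(b,320,154)]),np.hstack([z(a,140,157),z(b,225,157)])]))
E
```

```text
(no output)
```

View pics/z12.png

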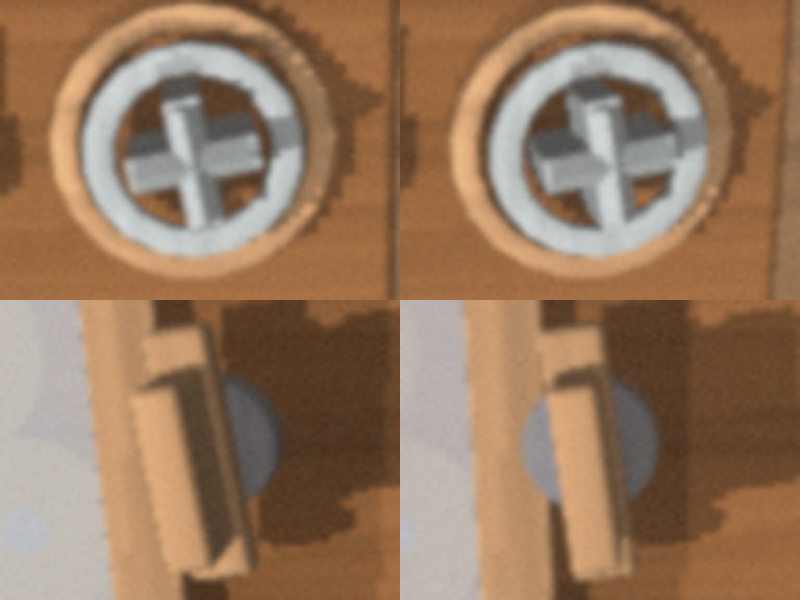

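```bash
python3 - <<'E'
from h import *
a,b=load("w1"),load("w2"); s=4.1666
A=lambda x,y:(x/s+240,y/s+154)
B=lambda x,y:((x-400)/s+320,y/s+154)
C=lambda x,y:(x/s+140,(y-300)/s+157)
D=lambda x,y:((x-400)/s+225,(y-300)/s+157)
print("shaft",tri(a,A(192.5,163.5),b,B(606.5,164)))
print("bar",tri(a,C(173,478),b,D(587,480)))
def hd(c,p,q,z): d=at_z(c,*p,z)-at_z(c,*q,z); return np.degrees(np.arctan2(d[1],d[0])),np.hypot(*d[:2])
print(hd(a,A(182,102),A(203,225),85),hd(b,B(597,105),B(617,228),85),hd(a,A(128,178),A(260,150),85),hd(b,B(545,175),B(675,148),85))
print(hd(a,C(159,387),C(189,572),101),hd(b,D(575,387),D(598,576),101))
for n,cr in(("a",a),("b",b)):
    pass
# box corner screws view b(full coords): top-right, bottom-right, top-left
for p in((69+80,115),(328+80,107),(319+80,257)): print(at_z(b,*p,60).round(1))
for p in((246+80,106),(245+80,258)): print(at_z(a,*p,60).round(1))
E
```

```text
shaft (array([ 571.45315207, -154.84997816,   81.2841193 ]), np.float64(0.10576392904091038))
bar (array([570.78922373, -60.60253553, 101.91626067]), np.float64(0.4040257714812524))
(np.float64(9.51442854620235), np.float64(28.962877492884203)) (np.float64(12.6997602963122), np.float64(29.487257587088635)) (np.float64(102.31634267058809), np.float64(30.355777514968395)) (np.float64(102.09961191306328), np.float64(29.987283925943807))
(np.float64(4.52201193189783), np.float64(41.71514421258903)) (np.float64(6.048567349507258), np.float64(42.4321015262525))
[644.7  57.2  60. ]
[ 651.7 -192.7   60. ]
[ 494.9 -197.6   60. ]
[ 651.7 -192.8   60. ]
[ 494.4 -196.8   60. ]
```

```bash
python3 - <<'E'
from h import *
r=np.radians; p=np.array([570.5,-60.4,82])
movep(p+[0,0,45],down(r(5.3))); movel(p,max_speed=80)
print(clamp(),read_state()["finger_gap"],read_state()["ft_force"])
for d in(35,65,80,88,91.5): movel(p,down(r(d)))
st=read_state(); print(st["eef_pos"],st["ft_force"],st["torque"],st["time"],st["finger_gap"])
E
```

```text
False 9.198836355437393 [-2.36965937  4.96706001  6.15782654]
[569.76619549 -58.53963113  82.32041347] [-9.55446619  9.977293   11.99563362] [ 2.1815988   1.95798054 -0.03790923] 7.5333 9.795411068679375
```

```bash
python3 - <<'E'
from h import *
r=np.radians; p=np.array([570.5,-60.4,82])
for d in(92.5,93.5,94.5):
    movel(p,down(r(d))); st=read_state(); R=st["tool_rot"]; print(d,np.degrees(np.arctan2(R[1,0],R[0,0])),st["ft_force"],st["torque"])
open_gripper(); movel(p+[0,0,60]); movep(p+[10,0,178],down(r(90))); wait(.2)
c=snap("wrist","w3"); print(read_state()["time"],proj(c,(570.5,-60.4,101)))
cv2.imwrite("pics/w3.png",c["image"])
E
```

```text
92.5 92.55356904624367 [-8.76333637 10.68716011 12.56781914] [ 2.21427767  1.95803273 -0.39418096]
93.5 93.5269677259044 [-9.14918997 10.37790004 11.96945808] [ 2.33220811  1.93939178 -0.73603545]
94.5 94.51369251985777 [-10.41808011   9.74169788  11.5815096 ] [ 2.39567408  1.973846   -1.02762642]
10.3417 [270.73244496 183.59475352]
```

View pics/w3.png

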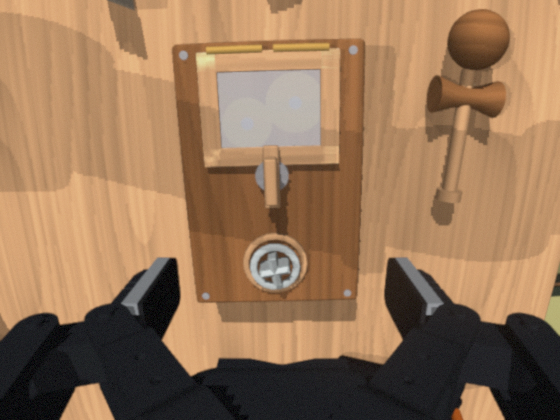

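The button bar at (271,180) now lies across the frame's lower rim at (272,157), and the rising torque shows it reached its stop. Next is the gear.

```bash
python3 - <<'E'
from h import *
r=np.radians; s=[]
for x,n in((575,"g1"),(625,"g2")):
    movep((x,315,220),down(r(90))); wait(.2); c=snap("wrist",n)
    u,v=proj(c,(598,297,50)); print(u,v); s.append((c,int(u)-70,int(v)-80))
print(read_state()["time"],[x[1:] for x in s])
cv2.imwrite("pics/g12.png",np.hstack([cv2.resize(c["image"][y:y+160,x:x+140],None,fx=2.85,fy=2.85,interpolation=cv2.INTER_CUBIC) for c,x,y in s]))
E
```

```text
305.2860722272789 198.28103508231348
252.68433375629442 199.69543766252423
12.5667 [(235, 118), (182, 119)]
```

View pics/g12.png

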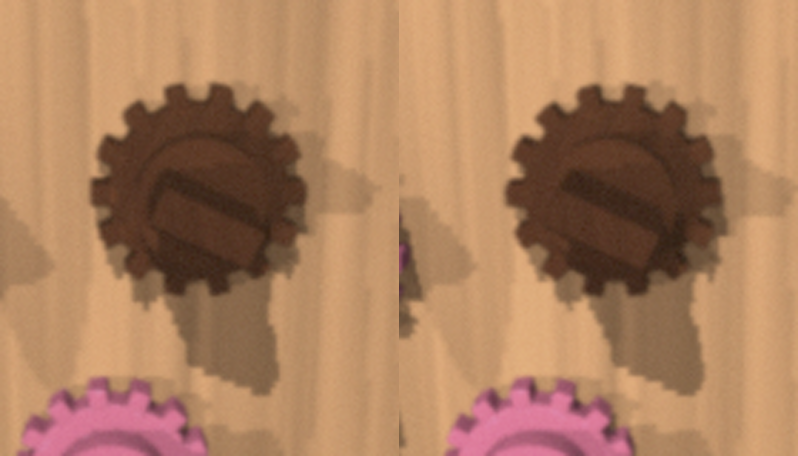

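Bar's top face: centre about (208,226) in the left crop and (606,229) in the right. The rim is centred at (198,190) and (613,191).

```bash
python3 - <<'E'
from h import *
a,b=load("g1"),load("g2"); s=2.85
A=lambda x,y:(x/s+235,y/s+118)
B=lambda x,y:((x-399)/s+182,y/s+119)
print("bar",tri(a,A(208.5,226),b,B(606.5,228.5)))
print("rim",tri(a,A(198,189.5),b,B(613.5,191)), at_z(a,*A(198,189.5),12),at_z(b,*B(613.5,191),12))
print(at_z(a,*A(208.5,226),63),at_z(b,*B(606.5,228.5),63))
def hd(c,p,q,z): d=at_z(c,*p,z)-at_z(c,*q,z); return np.degrees(np.arctan2(d[1],d[0])),np.hypot(*d[:2])
print(hd(a,A(265,230),A(167,184),63),hd(a,A(250,268),A(152,222),63),hd(b,B(660,232),B(570,190),63),hd(b,B(642,268),B(551,222),63))
for h in range(-180,180,30): 
    q=inverse_kinematics((598,297,31),down(np.radians(h))); print(h,None if q is None else np.round(q[-1],2))
E
```

```text
bar (array([600.32510519, 298.89707845,  54.29590893]), np.float64(0.3994986973862076))
rim (array([599.62997935, 300.81036293,  10.5440707 ]), np.float64(0.2311728764758062)) [599.52960041 301.26739245  12.        ] [599.73701574 301.03620157  12.        ]
[599.64534459 301.46469993  63.        ] [601.02778615 301.09752557  63.        ]
(np.float64(-25.63007572918343), np.float64(34.04036223104314)) (np.float64(-25.938660377162126), np.float64(34.41869117820171)) (np.float64(-25.883432994411507), np.float64(30.808897561934206)) (np.float64(-28.005827232194523), np.float64(31.957007655402794))
-180 0.38
-150 0.86
-120 1.35
-90 1.84
-60 -2.48
-30 -2.52
0 -2.37
30 -1.92
60 -1.48
90 -1.02
120 -0.55
150 -0.09
```

```bash
python3 - <<'E'
from h import *
r=np.radians; p=np.array([600.2,301,32.])
movep(p+[0,0,60],down(r(153.8))); print(movel(p,max_speed=80,guard=15))
clamp(); st=read_state(); print(st["finger_gap"],st["eef_pos"],st["ft_force"])
movel(p+[0,0,150]); wait(.1); print(read_state()["finger_gap"])
movep((571.5,-154.8,170),down(r(101.7))); wait(.3); c=snap("wrist","h1"); st=read_state(); print(st["eef_pos"],st["ft_force"],st["finger_gap"],st["time"])
w=load("w3"); u,v=proj(w,(571.45,-154.85,86)); print(u,v)
cv2.circle(c["image"],tuple(int(i) for i in proj(c,(571.45,-154.85,86))),2,(0,0,255),-1)
z=cv2.resize(w["image"][int(v)-40:int(v)+40,int(u)-40:int(u)+40],(400,400),interpolation=cv2.INTER_CUBIC); cv2.circle(z,(200+int(5*(u%1)),200+int(5*(v%1))),2,(0,0,255),-1)
cv2.imwrite("pics/h1.png",np.hstack([z,cv2.resize(c["image"][140:420,140:420],(400,400))]))
E
```

```text
False
12.879837027702496 [600.31324182 301.09937691  32.21172514] [-0.54292568  0.01524099  3.79840216]
12.978360301510302
[ 571.62851817 -154.45851195  169.99852794] [-0.80441396 -0.98383604 -1.50565557] 13.358311472331106 18.3
273.04927072637184 272.793007563429
```

View pics/h1.png

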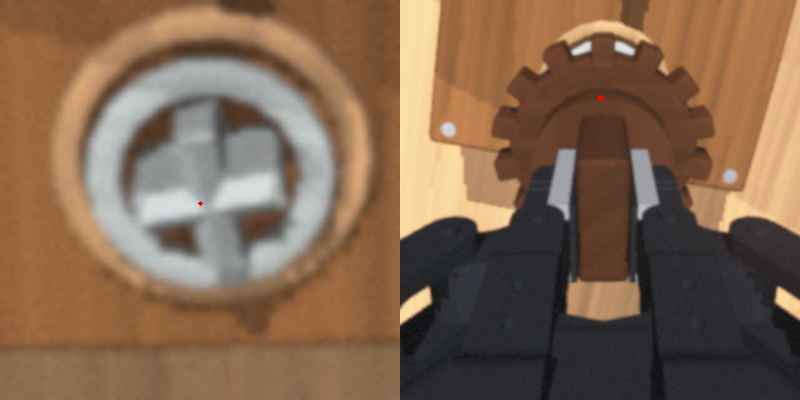

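```bash
python3 - <<'E'
from h import *
c=load("h1"); R=down(np.radians(101.7)); t=np.array([571.63,-154.46,170])
for dx,dz in((39,-18),(39,-32),(18,31)):
    p=t+R[:,0]*dx; p[2]+=dz; u,v=proj(c,p); print(dx,dz,((u-140)/.7).round(1),((v-140)/.7).round(1))
    p+=R[:,0]*2; print("  +2mm",((proj(c,p)-140)/.7).round(1))
E
```

```text
39 -18 200.4 41.4
  +2mm [200.4  35.3]
39 -32 200.6 34.1
  +2mm [200.6  28.5]
18 31 199.5 163.4
  +2mm [199.5 155.9]
```

```bash
python3 - <<'E'
from h import *
R=down(np.radians(101.9))
movel((571.8,-155.2,126),R,max_speed=80); wait(.2); print(read_state()["ft_force"])
g=movel((571.8,-155.2,109),R,max_speed=25,guard=8); st=read_state(); print(g,st["eef_pos"],st["ft_force"],st["torque"],st["time"])
E
```

```text
[ 0.93846912 -0.50604453 -0.7071565 ]
False [ 571.85325097 -155.14776106  109.0807638 ] [-0.64951965  0.27838627 -0.64124892] [-0.05643533 -0.07045136  0.00282187] 20.0333
```

```bash
python3 - <<'E'
from h import *
for z in(104,101,99,98,97,96):
    g=movel((571.8,-155.2,z),max_speed=25,guard=20); wait(.1); st=read_state(); print(z,g,st["eef_pos"].round(2),st["ft_force"].round(2),st["finger_gap"])
    if st["ft_force"][2]>18: break
wait(.5); c=snap("wrist","f"); st=read_state(); print(st["eef_pos"],st["ft_force"],st["time"]); s=camera("scene")["image"][120:260,180:340]
cv2.imwrite("pics/f.png",np.hstack([cv2.resize(s,(480,420),interpolation=cv2.INTER_CUBIC),c["image"][:,140:450]]))
E
```

```text
104 False [ 572.02 -155.22  104.19] [ 1.53 -0.99  1.51] 12.89267226348662
101 False [ 571.9  -155.23  101.08] [ 2.06 -0.49  4.8 ] 12.97665660298765
99 False [ 571.92 -155.23   99.15] [ 2.06 -0.3   5.75] 13.26845738787099
98 False [ 571.97 -155.23   98.22] [ 1.2  -0.66  5.69] 13.516468306040224
97 False [ 572.01 -155.25   98.13] [-5.6  -0.66 23.63] 13.287870437285635
[ 572.0024752  -155.26212659   98.129239  ] [-5.06238076 -0.65827535 23.98059271] 22.45
```

View pics/f.png

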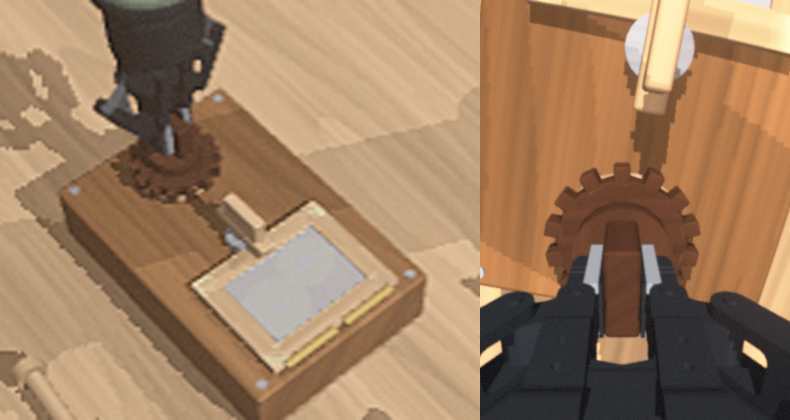

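The gear (175,160) sits flat on the ring. It stopped hard at TCP height 98.1 mm with 24 N on it, which is the home height. The frame is shut and the button (245,215) lies across its rim.

```bash
python3 -c "
from workcell import *
print(finish_job())"
```

```text
the job is handed in; nothing more can be done
None
```

The job is handed in: the turnbutton is turned across the rim of the shut frame, and the larger gear is on the cross shaft, still gripped and pressed home with about 24 N, at about 22.5 s of the 54 s allowed.

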